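Set out a fitting kit in order of height

TASK

Set out the fitting kit on the plywood kitting board in order of height: from the row of loose parts between the board and the green vice, stand the pipe sleeve, the stop block, the screw jar and the domed end cap upright, each centred on its own black disc, with the tallest on the disc next to the red end bar and the shortest at the grey end. The reducer and the flat ring in that row are not part of this kit: leave them where they are.

Things in the scene. Friction and masses are not known exactly. Their poses are not given: they have to be found in the camera images.
- sleeve_mid (a point): pipe sleeve: plain aluminium tube standing on end, 34 mm diameter, 110 mm tall (the tallest of the kit). Point at its centre, 55 mm above its foot; z along the tube, up.
- block_mid (a point): stop block: square aluminium block 46 x 46 mm, 64 mm tall (second tallest), with a small black hole in a side; it stands in the row in front of the board (a similar block on the back edge of the bench is fixed and not meant). Point at its centre, 32 mm above its foot; x and y are square to its side faces (it starts turned up to 0.4 rad either way from the world axes), z up.
- jar_mid (a point): screw jar: small clear round jar with a black lid, 49 mm diameter, 51 mm tall (third). Point at its centre, 25.5 mm above its foot; z up.
- cap_mid (a point): end cap: aluminium domed cap standing dome up, 60 mm diameter, 29 mm tall (the shortest of the kit). Point at its centre, 14.5 mm above its foot; z up. Its side is near upright low down: grip it with the fingertips close to the surface it stands on.
- reducer_mid (a point): reducer, a bystander to leave alone: loose aluminium cone with a neck, 49 mm diameter at the foot, 52 mm tall. Point at its centre, 26 mm above its foot.
- ring_mid (a point): flat sleeve ring, a bystander to leave alone: loose aluminium ring, 64 mm outside diameter, 12 mm tall. Point at its centre, 6 mm above the surface.
- board: kitting board, fixed: plywood board 106 x 410 mm, 12 mm thick, lying on the bench with its length along its own y (within 0.12 rad of world y). Origin at the centre of its underside, z up; its top is 12 mm above the origin. Four flat black discs, 68 mm diameter, flush in its top, centred at board x = 0 and board y = -120, -40, +40 and +120 mm. At each end, beyond the discs, lies an end bar: one red, one grey.
- red_tag: red end bar, fixed on the board: 80 x 22 mm, 12 mm tall, lying across the board at board x = 0 and board y = +182 or -182 mm (either end, changes from start to start; a grey bar of the same size lies at the other end). It shows the end where the tallest part goes. Origin at the centre of its underside, 12 mm above the bench.
Mind the look-alikes: they are no part of the job. What is shaped like the part that bears block_mid but turquoise or yellow is not meant.

How it is judged:
At the end, for the whole second after the job is handed in: From the red bar the discs carry sleeve, block, jar, cap, each upright (0.1 rad) on the board, centre within 15 mm of the disc's centre along and across the board, released and at rest; reducer and ring within 30 mm of their starts (angle between each of sleeve_mid, block_mid, jar_mid, cap_mid's own z axis and vertical below 0.1 rad and linear speed of each of sleeve, block, jar, cap below 0.02 m/s and angular speed of each of sleeve, block, jar, cap below 0.2 rad/s and contact force between the fingers and sleeve below 0.1 N and contact force between the fingers and block below 0.1 N and contact force between the fingers and jar below 0.1 N and contact force between the fingers and cap below 0.1 N and ((y of red_tag in the frame of board above 0 m and (x of sleeve_mid in the frame of board between -0.015 and 0.015 m and y of sleeve_mid in the frame of board between 0.105 and 0.135 m and z of sleeve_mid in the frame of board between 0.062 and 0.072 m) and (x of block_mid in the frame of board between -0.015 and 0.015 m and y of block_mid in the frame of board between 0.025 and 0.055 m and z of block_mid in the frame of board between 0.039 and 0.049 m) and (x of jar_mid in the frame of board between -0.015 and 0.015 m and y of jar_mid in the frame of board between -0.055 and -0.025 m and z of jar_mid in the frame of board between 0.0325 and 0.0425 m) and (x of cap_mid in the frame of board between -0.015 and 0.015 m and y of cap_mid in the frame of board between -0.135 and -0.105 m and z of cap_mid in the frame of board between 0.0215 and 0.0315 m)) or (y of red_tag in the frame of board below 0 m and (x of sleeve_mid in the frame of board between -0.015 and 0.015 m and y of sleeve_mid in the frame of board between -0.135 and -0.105 m and z of sleeve_mid in the frame of board between 0.062 and 0.072 m) and (x of block_mid in the frame of board between -0.015 and 0.015 m and y of block_mid in the frame of board between -0.055 and -0.025 m and z of block_mid in the frame of board between 0.039 and 0.049 m) and (x of jar_mid in the frame of board between -0.015 and 0.015 m and y of jar_mid in the frame of board between 0.025 and 0.055 m and z of jar_mid in the frame of board between 0.0325 and 0.0425 m) and (x of cap_mid in the frame of board between -0.015 and 0.015 m and y of cap_mid in the frame of board between 0.105 and 0.135 m and z of cap_mid in the frame of board between 0.0215 and 0.0315 m))) and distance of each of reducer_mid, ring_mid from where it was at the start of the episode below 0.03 m); the robot touches nothing.
It fails at once if the reducer is moved more than 30 mm from where it stood (distance of reducer_mid from where it was at the start of the episode above 0.03 m).
It fails at once if the ring is moved more than 30 mm from where it stood (distance of ring_mid from where it was at the start of the episode above 0.03 m).
It also fails if it takes over 117 s, if anything falls off the work surface, if the arm or the gripper's body presses on something with over 40 N, if the wrist force passes 120 N, or if a joint passes its speed limit or range.

ROBOT

A 6-joint arm with a two-finger parallel gripper is mounted at the origin on a cart in front of the work surface, level with it; the furniture and walls round the work are solid. World frame = base frame: x ahead of the robot, y to its left, z up, the work surface at z = 0. Lengths are in m, angles in rad, forces in N, time in s.
With the tool pointing down it reaches from about 0.375 to 0.9 m from the base axis. Payload 3.1 kg.
Tool frame: the origin (TCP) lies midway between the tips of the shut fingers; the grasp point (between the pads) lies 19 mm behind it; z points along the fingers, y is the direction in which the jaws open and shut (so a half turn about z gives the same grasp; the last joint's range is limited). The gripper opens to 87 mm and grips with 3 to 60 N. Pads are 19 mm wide; open, the fingers measure 117 mm over their backs; the gripper's body (75 mm by 190 mm) begins 51 mm behind the grasp point.
Start: joints at [1.04, 0.527, 1.433, -0, 1.181, -0.178], TCP at [0.215, 0.587, 0.223] pointing down, gripper open.
Joint ranges: [-3.08, 3.08], [-0.75, 2.2], [0.22, 2.44], [-1.43, 4.57], [0, 2.65], [-2.85, 2.85]. Speed limits (rad/s): [2.79, 2.79, 3.14, 3.14, 3.14, 3.14].

INTERFACE

Orientations are given as a unit quaternion [w, x, y, z].
In Python, from bench import observe, snapshot, job_done gives the robot as it stands.
- The arm moves only by the shell command python3 -m pendant 'ROWS' [FORCE]. ROWS is JSON, a list of rows, each an object with "xyz": the shift along the tool's x, y, z in mm, a list of three; "roll": the turn about the tool's z in rad; "grip": the opening in per cent of the stroke, from 0 (shut) to 100 (fully open). In form: [{"xyz": [dx, dy, dz], "roll": roll, "grip": grip}, ...]. A call has 1 to 8 rows; each row is the pose to reach, as a shift and turn from the pose commanded when the call began, along the tool's axes at that moment; what a row does not reach only later rows make up. A row lasts 1/10 s, in which the tool goes at most 50 mm and 8.59 degrees, less where a joint would pass 70% of its speed; a pose out of reach is approached as far as the arm can. A call with a gripper value outside its range is refused whole. The fingers move at their own pace and stop on an object; FORCE is the grip in N (left out, the last holds). Time passes only in rows, so rows that repeat a pose let the fingers close. It gives the time, the measured TCP pose, the force and the opening at its end, in the units of the state.
- observe(): the state, without advancing time (a new reading comes with each control period).
- snapshot(name): name is "scene" or "top" or "wrist"; returns a dict with "frame" (480x640x3 uint8, blue, green, red), "intrinsics" (3x3 intrinsics, pixels), "extrinsics" (4x4, takes a point from world to camera coordinates). Camera axes: x right, y down, z forward; pixel columns grow to the right and rows downward; lengths in m; the calibration is good to about 2 mm. A picture is of the moment at which its call begins. There is no depth.
- job_done(): hands the job in, once; it reports no verdict.
The state is a dict: "time": time; "joint_pos": joint angles; "dq": joint speeds; "joint_torque": joint torques, N m; "tool_pos": TCP position; "orientation": TCP orientation; "contact_force": force on the tool from outside, world axes, zero at the start; "moment": the same for the moment, N m; "width": opening from 0.0 (shut) to 1.0 (fully open).
Only numpy, scipy, OpenCV 4.12 (cv2) and the standard library are available. Lean on these libraries where they do the work, as an engineer would, in place of code of your own. Each camera call takes 0.05 s, during which the arm holds its last target. There are 200 camera calls.

## Working session

There is one attempt and no reset: what is moved stays moved. The work goes in short steps, Python scripts to look and compute and a shell command to move; the robot and the scene stay as the last step left them, time stands still between calls to the robot, and variables do not carry over. Pictures are saved under pics/ and viewed, on a budget of 14 in all, crops included, one or two more only if the job needs it, and the job is handed in when it is done.

```bash
ls; mkdir -p pics
cat > h.py <<'E'
import numpy as np, cv2
from bench import observe, snapshot
from scipy.spatial.transform import Rotation as R
def ray(s,u,v,z):
    K=np.array(s["intrinsics"]);T=np.array(s["extrinsics"])
    d=T[:3,:3].T@np.linalg.solve(K,[u,v,1.]);c=-T[:3,:3].T@T[:3,3]
    return c+d*(z-c[2])/d[2]
def proj(s,p):
    K=np.array(s["intrinsics"]);T=np.array(s["extrinsics"])
    q=K@(T[:3,:3]@np.array(p)+T[:3,3]);return q[:2]/q[2]
def cam(s):
    T=np.array(s["extrinsics"]);return -T[:3,:3].T@T[:3,3]
E
python3 - <<'E'
from h import *
import pickle
for n in("top","scene"):
    s=snapshot(n);cv2.imwrite(f"pics/{n}0.png",s["frame"]);pickle.dump(s,open(f"{n}0.pkl","wb"));print(n,cam(s),s["intrinsics"])
o=observe();print(o)
E
```

```text
pics
top [0.38549003 0.00458341 1.05049896] [[465.41252447   0.         319.40600726]
 [  0.         465.41252447 237.97257232]
 [  0.           0.           1.        ]]
scene [ 0.07792442 -0.85175211  0.50233778] [[527.4715449    0.         324.81538628]
 [  0.         527.4715449  236.1287081 ]
 [  0.           0.           1.        ]]
{'time': 0.1, 'joint_pos': array([ 1.04049914e+00,  5.28372124e-01,  1.43374610e+00, -1.78080920e-06,
        1.18140496e+00, -1.78498116e-01]), 'dq': array([-0.00059183, -0.00081409, -0.00367788, -0.00036784,  0.00148681,
       -0.00158836]), 'joint_torque': array([ 1.41068494e-04, -4.40986991e+01, -1.77151108e+01,  6.35412242e-02,
        5.33752958e-02, -5.24390839e-05]), 'tool_pos': array([0.21500698, 0.58616597, 0.22167908]), 'orientation': array([-3.34199022e-04,  1.74993446e-01,  9.84569125e-01, -9.05564195e-04]), 'contact_force': array([-0.13279044,  0.79507041, -0.12842037]), 'moment': array([-0.01804039,  0.00911329, -0.00662109]), 'width': 1.0013697759009137}
```

View pics/top0.png

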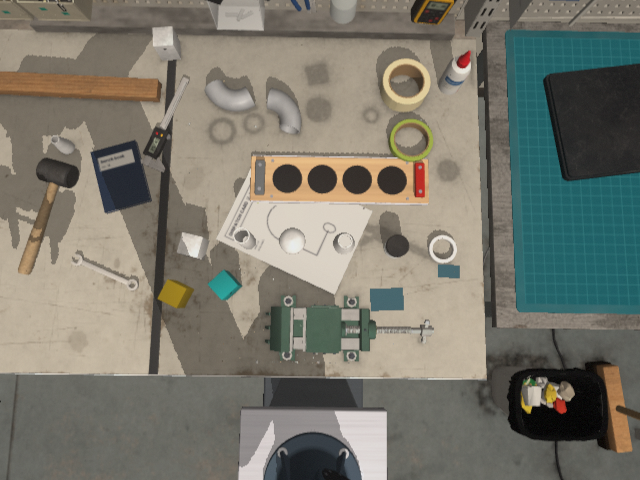

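View pics/scene0.png

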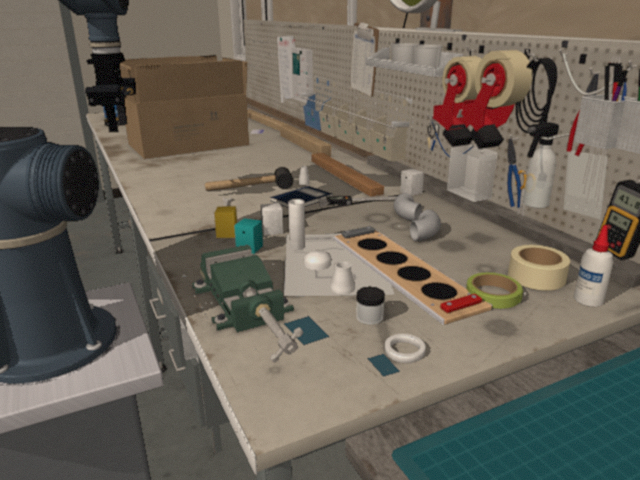

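Run:
```python
from h import *
import pickle
s=pickle.load(open("top0.pkl","rb"));f=s["frame"]
c=cv2.resize(f[150:290,165:465],None,fx=2.6,fy=2.6,interpolation=cv2.INTER_CUBIC)
cv2.imwrite("pics/crop1.png",c)
g=f.max(2)
n,l,st,ce=cv2.connectedComponentsWithStats((g<55).astype(np.uint8))
for i in range(1,n):
    if 150<st[i,4]<1500 and 160<ce[i,1]<260: print("dark",st[i],ce[i],ray(s,*ce[i],.012),ray(s,*ce[i],.051))
h=cv2.cvtColor(f,cv2.COLOR_BGR2HSV)
m=((h[...,1]<25)&(h[...,2]>200)).astype(np.uint8)
n,l,st,ce=cv2.connectedComponentsWithStats(m)
for i in range(1,n):
    if st[i,4]>60 and 160<ce[i,1]<300: print("white",st[i],ce[i])
```

```text
dark [ 154  154   15  158 1032] [161.36434109 231.11143411] [0.53514772 0.34896393 0.012     ] [0.52952744 0.33603099 0.051     ]
dark [ 41 158  38  30 345] [ 65.53043478 171.47536232] [0.66887477 0.57473346 0.012     ] [0.65823248 0.55332193 0.051     ]
dark [273 165  28  26 376] [286.36702128 175.35904255] [0.6689151  0.07153766 0.012     ] [0.6582713  0.06902324 0.051     ]
dark [308 166  28  22 325] [322.09230769 175.12307692] [ 0.67095796 -0.01030323  0.012     ] [ 0.66023744 -0.00974417  0.051     ]
dark [343 166  28  27 427] [356.97423888 177.43793911] [ 0.66695499 -0.09040229  0.012     ] [ 0.6563848  -0.08683518  0.051     ]
dark [378 167  28  27 560] [391.27321429 179.58571429] [ 0.66331924 -0.16920789  0.012     ] [ 0.65288559 -0.16268129  0.051     ]
white [232 226  18  19  84] [240.9047619  235.08333333]
white [182 233  20  24 277] [192.36462094 244.36462094]
white [283 233  21  22 340] [292.98529412 243.60588235]
white [430 235  27  28 227] [442.5154185  248.77973568]
```

View pics/crop1.png

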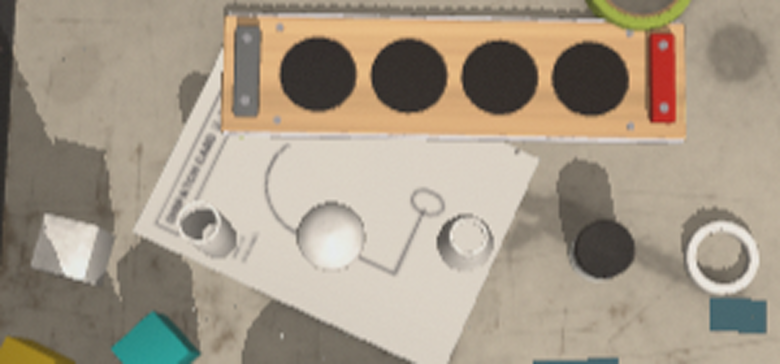

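Run:
```python
from h import *
import pickle
s=pickle.load(open("top0.pkl","rb"));f=s["frame"]
g=f.max(2)
n,l,st,ce=cv2.connectedComponentsWithStats((g<85).astype(np.uint8))
D=[]
for i in range(1,n):
    if 300<st[i,4]<900 and 160<ce[i,1]<255 and ce[i,0]>260: 
        cs,_=cv2.findContours((l==i).astype(np.uint8),0,2);e=cv2.fitEllipse(cv2.convexHull(max(cs,key=len)))
        z=.012 if ce[i,1]<200 else .051
        print("dark",st[i],e,ray(s,*e[0],z))
        if z<.02:D.append(ray(s,*e[0],z)[:2])
h=cv2.cvtColor(f,cv2.COLOR_BGR2HSV)
m=(((h[...,0]<8)|(h[...,0]>172))&(h[...,1]>150)&(h[...,2]>90)).astype(np.uint8)
m[:150]=0;m[220:]=0
yy,xx=np.nonzero(m);print("red",xx.mean(),yy.mean(),ray(s,xx.mean(),yy.mean(),.024))
for n,u,v,z in(("sleeve",241.5,235.4,.11),("block",191.5,245,.064),("cap",292,240.5,.015),("reducer",345.2,240.8,.052),("ring",442.5,248.7,.012)):print(n,ray(s,u,v,z))
```

```text
dark [273 165  29  27 619] ((286.8201904296875, 178.06346130371094), (27.227609634399414, 28.446331024169922), 79.1328353881836) [0.66257355 0.07034724 0.012     ]
dark [308 165  29  28 621] ((321.7915954589844, 178.712646484375), (27.32137107849121, 28.37965202331543), 95.89004516601562) [ 0.66249466 -0.00973244  0.012     ]
dark [343 166  29  28 618] ((356.69635009765625, 179.3204803466797), (27.239051818847656, 28.3427791595459), 94.73723602294922) [ 0.66251021 -0.08978215  0.012     ]
dark [378 167  28  27 614] ((391.5318603515625, 179.87498474121094), (27.19866180419922, 28.299272537231445), 109.8483657836914) [ 0.66264853 -0.16979851  0.012     ]
dark [386 234  23  23 412] ((396.7657165527344, 245.17752075195312), (22.18628692626953, 23.12106704711914), 114.20685577392578) [ 0.50717456 -0.17374822  0.051     ]
red 419.3868852459016 179.94754098360656 [ 0.66041948 -0.23112916  0.024     ]
sleeve [0.5149027  0.15345424 0.11      ]
block [0.49887044 0.26610386 0.064     ]
cap [0.51829886 0.05509569 0.015     ]
reducer [ 0.5147811  -0.06179201  0.052     ]
ring [ 0.50560786 -0.28385668  0.012     ]
```

```bash
python3 -m pendant '[{"xyz":[0,0,-50],"roll":0.15,"grip":100},{"xyz":[-30,-40,-80],"roll":0.3,"grip":100},{"xyz":[-60,-80,-80],"roll":0.45,"grip":100},{"xyz":[-90,-120,-80],"roll":0.6,"grip":100},{"xyz":[-120,-160,-80],"roll":0.75,"grip":100},{"xyz":[-150,-200,-80],"roll":0.9,"grip":100},{"xyz":[-180,-240,-80],"roll":1.05,"grip":100},{"xyz":[-200,-280,-80],"roll":1.2,"grip":100}]' 15; python3 -c "
from h import *
o=observe();print(o['tool_pos'],o['orientation'],o['joint_pos'])"
```

```text
time: 0.9
tool_pos: [0.307, 0.2551, 0.3025]
orientation: [0.0, 0.702, 0.712, 0.0]
contact_force: [0.6, -1.0, -0.1]
width: 0.999
[0.30703652 0.25508465 0.30249269] [3.88668536e-04 7.02414640e-01 7.11767795e-01 3.59308450e-04] [ 4.11812486e-01  1.04882973e-01  1.84517978e+00 -4.90150578e-04
  1.19057417e+00  3.98766720e-01]
```

```bash
python3 -m pendant '[{"xyz":[-25,45,0],"roll":0.013,"grip":100},{"xyz":[-45,85,0],"roll":0.013,"grip":100},{"xyz":[-65,130,0],"roll":0.013,"grip":100},{"xyz":[-85,170,0],"roll":0.013,"grip":100},{"xyz":[-102,208,0],"roll":0.013,"grip":100},{"xyz":[-102,208,0],"roll":0.013,"grip":100},{"xyz":[-102,208,0],"roll":0.013,"grip":100}]'
python3 - <<'E'
from h import *
import pickle
s=snapshot("wrist");cv2.imwrite("pics/w1.png",s["frame"]);pickle.dump(s,open("w1.pkl","wb"))
print(cam(s),s["extrinsics"])
for n,p in dict(sleeve=[.515,.153,.11],block=[.499,.266,.064],cap=[.518,.055,.015]).items():print(n,proj(s,p))
E
```

```text
time: 1.6
tool_pos: [0.5161, 0.1582, 0.3016]
orientation: [-0.001, 0.706, 0.709, -0.001]
contact_force: [-1.2, 0.8, 0.5]
width: 1.001
[0.51719996 0.22664024 0.46352957] [[ 0.99998034  0.00503741 -0.00373497 -0.5166002 ]
 [ 0.0058171  -0.96759998  0.25242117  0.09928381]
 [-0.0023424  -0.25243793 -0.96761025  0.50694005]
 [ 0.          0.          0.          1.        ]]
sleeve [318.54555384 212.63167644]
block [301.45807591  77.48406327]
cap [321.44205484 280.64884446]
```

View pics/w1.png

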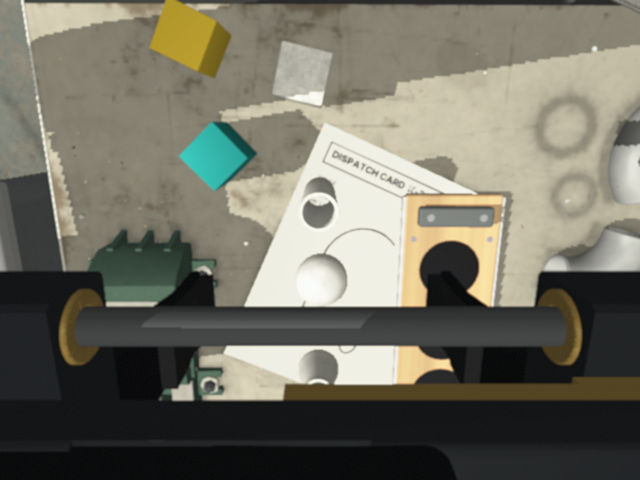

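```bash
python3 -c "
from h import *
import pickle
o=observe();print(o['tool_pos'],o['orientation'])
s=pickle.load(open('w1.pkl','rb'));f=s['frame']
h=cv2.cvtColor(f,cv2.COLOR_BGR2HSV)[20:125,262:345]
b=cv2.GaussianBlur(h,(3,3),0)
m=((b[...,2]>135)&(b[...,1]<22)).astype(np.uint8)
cs,_=cv2.findContours(m,0,2);c=max(cs,key=cv2.contourArea)
r=cv2.minAreaRect(c);p=cv2.boxPoints(r)+[262,20];print(r,p)
w=[ray(s,*q,.064) for q in p];print(np.round(w,3),np.mean(w,0))
a=m*255;print(m.sum())
"
```

```text
[0.51513821 0.15875829 0.3017657 ] [-0.00099626  0.70512666  0.70908005 -0.00093992]
((39.35830307006836, 53.751800537109375), (50.89814376831055, 55.274192810058594), 12.264774322509766) [[270.6191349   95.35198212]
 [282.3610096   41.33934593]
 [332.09747314  52.15161896]
 [320.35559845 106.16425323]]
[[0.471 0.251 0.064]
 [0.483 0.296 0.064]
 [0.526 0.287 0.064]
 [0.516 0.242 0.064]] [0.49891127 0.26876779 0.064     ]
2730
```

```bash
python3 -m pendant '[{"xyz":[-2,-1,50],"roll":0,"grip":100},{"xyz":[-4,-1,100],"roll":0,"grip":100},{"xyz":[-4,-1,140],"roll":0,"grip":100},{"xyz":[-4,-1,140],"roll":0,"grip":100}]'
```

```text
time: 2.05
tool_pos: [0.5091, 0.1551, 0.1581]
orientation: [-0.004, 0.704, 0.71, -0.005]
contact_force: [-0.9, -0.2, -0.1]
width: 1.0
```

```bash
python3 -m pendant '[{"xyz":[-1,4,0],"roll":0,"grip":100},{"xyz":[-1,4,40],"roll":0,"grip":100},{"xyz":[-1,4,80],"roll":0,"grip":100},{"xyz":[-1,4,100],"roll":0,"grip":100},{"xyz":[-1,4,100],"roll":0,"grip":100},{"xyz":[-1,4,100],"roll":0,"grip":100}]'
python3 - <<'E'
from h import *
o=observe();print(o['tool_pos'],o['orientation'])
s=snapshot("wrist");cv2.imwrite("pics/w2.png",s["frame"])
print(proj(s,[.515,.153,.11]),proj(s,[.515,.153,.056]),observe()['tool_pos'])
E
```

```text
time: 2.65
tool_pos: [0.5215, 0.1542, 0.0648]
orientation: [0.002, 0.705, 0.709, 0.002]
contact_force: [0.6, -0.0, -0.2]
width: 0.998
[0.52145384 0.15424071 0.06484741] [0.00150523 0.70481623 0.70938611 0.00177718]
[296.95772799 356.60710387] [303.11584792 289.96252885] [0.52167617 0.15421145 0.06516467]
```

View pics/w2.png

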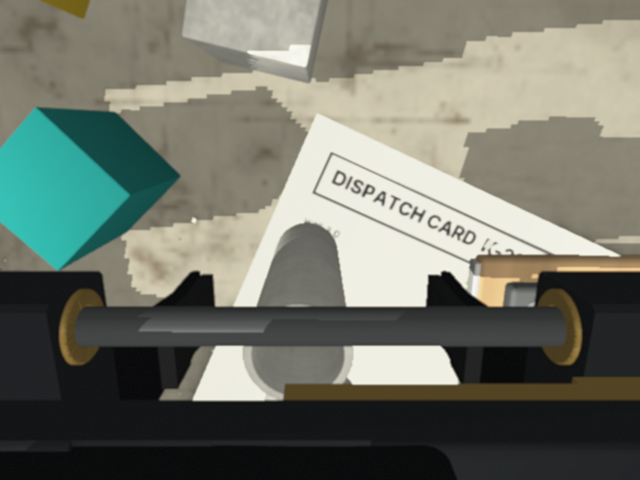

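```bash
python3 -m pendant '[{"xyz":[0,-5,5],"roll":0,"grip":100},{"xyz":[0,-5,5],"roll":0,"grip":60},{"xyz":[0,-5,5],"roll":0,"grip":20},{"xyz":[0,-5,5],"roll":0,"grip":20},{"xyz":[0,-5,5],"roll":0,"grip":20},{"xyz":[0,-5,5],"roll":0,"grip":20},{"xyz":[0,-5,5],"roll":0,"grip":20},{"xyz":[0,-5,5],"roll":0,"grip":20}]' 20
python3 -m pendant '[{"xyz":[0,0,-2],"roll":0,"grip":20},{"xyz":[0,0,-30],"roll":0,"grip":20},{"xyz":[0,0,-70],"roll":0,"grip":20},{"xyz":[0,0,-110],"roll":0,"grip":20},{"xyz":[0,0,-110],"roll":0,"grip":20},{"xyz":[0,0,-110],"roll":0,"grip":20}]'
```

```text
time: 3.5
tool_pos: [0.5142, 0.1538, 0.0575]
orientation: [-0.0, 0.705, 0.709, -0.0]
contact_force: [0.2, -0.2, 0.1]
width: 0.446
time: 4.1
tool_pos: [0.5145, 0.1538, 0.1684]
orientation: [0.001, 0.705, 0.709, 0.001]
contact_force: [-0.4, -0.8, -1.4]
width: 0.391
```

```bash
python3 -m pendant '[{"xyz":[-20,10,0],"roll":0,"grip":20},{"xyz":[-55,25,0],"roll":0,"grip":20},{"xyz":[-95,45,0],"roll":0,"grip":20},{"xyz":[-135,65,0],"roll":0,"grip":20},{"xyz":[-175,85,0],"roll":0,"grip":20},{"xyz":[-215,105,0],"roll":0,"grip":20},{"xyz":[-255,125,0],"roll":0,"grip":20},{"xyz":[-290,140,0],"roll":0,"grip":20}]'
python3 -m pendant '[{"xyz":[-20,6,0],"roll":0,"grip":20},{"xyz":[-34,8,0],"roll":0,"grip":20},{"xyz":[-34,8,0],"roll":0,"grip":20},{"xyz":[-34,8,0],"roll":0,"grip":20},{"xyz":[-34,8,0],"roll":0,"grip":20},{"xyz":[-34,8,0],"roll":0,"grip":20},{"xyz":[-34,8,0],"roll":0,"grip":20}]'
python3 - <<'E'
from h import *
for _ in range(3):print(observe()['tool_pos'],observe()['orientation']);s=snapshot("top")
cv2.imwrite("pics/t2.png",s["frame"][130:310,160:480])
E
```

```text
time: 4.9
tool_pos: [0.6556, -0.1373, 0.1647]
orientation: [-0.002, 0.705, 0.709, -0.001]
contact_force: [-0.4, -0.3, 0.1]
width: 0.391
time: 5.6
tool_pos: [0.6641, -0.1681, 0.1679]
orientation: [-0.0, 0.704, 0.71, 0.0]
contact_force: [0.7, -0.7, -0.0]
width: 0.39
[ 0.66411741 -0.16808602  0.16789043] [-2.31962184e-05  7.04473664e-01  7.09730127e-01  4.91081807e-05]
[ 0.66419712 -0.16837438  0.16786881] [4.97066495e-05 7.04558493e-01 7.09645915e-01 4.30071715e-05]
[ 0.66422455 -0.16862495  0.16783428] [8.51696381e-05 7.04674810e-01 7.09530409e-01 5.91122312e-05]
```

```bash
python3 -m pendant '[{"xyz":[-1,-1,25],"roll":0,"grip":20},{"xyz":[-1,-1,55],"roll":0,"grip":20},{"xyz":[-1,-1,80],"roll":0,"grip":20},{"xyz":[-1,-1,90],"roll":0,"grip":20},{"xyz":[-1,-1,94],"roll":0,"grip":20},{"xyz":[-1,-1,97],"roll":0,"grip":20},{"xyz":[-1,-1,98],"roll":0,"grip":20},{"xyz":[-1,-1,98],"roll":0,"grip":20}]'
```

```text
time: 6.55
tool_pos: [0.664, -0.1706, 0.0707]
orientation: [0.001, 0.705, 0.709, 0.0]
contact_force: [0.3, 0.8, -0.3]
width: 0.39
```

```bash
python3 -m pendant '[{"xyz":[0,0,1],"roll":0,"grip":20},{"xyz":[0,0,2],"roll":0,"grip":20},{"xyz":[0,0,2],"roll":0,"grip":20}]'
python3 -c "
from h import *
o=observe();print(o['tool_pos'],o['orientation'],o['contact_force'])"
```

```text
time: 6.85
tool_pos: [0.6641, -0.1707, 0.0703]
orientation: [0.001, 0.705, 0.709, 0.0]
contact_force: [-1.9, 0.5, 8.1]
width: 0.39
[ 0.66412181 -0.17072181  0.07029097] [1.26236192e-03 7.04938067e-01 7.09267617e-01 4.20066826e-04] [-1.93202076  0.46076874  8.11050618]
```

Contact (8 N). Release and rise.

```bash
python3 -m pendant '[{"xyz":[0,0,-1],"roll":0,"grip":50},{"xyz":[0,0,-1],"roll":0,"grip":65},{"xyz":[0,0,-1],"roll":0,"grip":70},{"xyz":[0,0,-1],"roll":0,"grip":70},{"xyz":[0,0,-20],"roll":0,"grip":70},{"xyz":[0,0,-60],"roll":0,"grip":70},{"xyz":[0,0,-110],"roll":0,"grip":70},{"xyz":[0,0,-150],"roll":0,"grip":100}]'
python3 -m pendant '[{"xyz":[40,-20,-25],"roll":0,"grip":100},{"xyz":[85,-35,-25],"roll":0,"grip":100},{"xyz":[130,-50,-25],"roll":0.05,"grip":100},{"xyz":[175,-70,-25],"roll":0.1,"grip":100},{"xyz":[220,-85,-25],"roll":0.15,"grip":100},{"xyz":[265,-105,-25],"roll":0.2,"grip":100},{"xyz":[310,-125,-25],"roll":0.2,"grip":100},{"xyz":[350,-150,-25],"roll":0.2,"grip":100}]'
python3 -m pendant '[{"xyz":[35,-5,0],"roll":0,"grip":100},{"xyz":[35,-5,0],"roll":0,"grip":100},{"xyz":[35,-5,0],"roll":0,"grip":100},{"xyz":[35,-5,0],"roll":0,"grip":100},{"xyz":[35,-5,0],"roll":0,"grip":100}]'
python3 - <<'E'
from h import *
o=observe();print(o['tool_pos'],o['orientation'],o['joint_pos'])
s=snapshot("top");f=s["frame"];u,v=proj(s,[.6625,-.17,.122]);print("sleeve exp top",u,v)
cv2.imwrite("pics/t3.png",cv2.resize(f[130:330,160:480],None,fx=2.4,fy=2.4))
E
```

```text
time: 7.65
tool_pos: [0.6636, -0.1705, 0.2196]
orientation: [0.001, 0.705, 0.709, 0.0]
contact_force: [1.7, -0.4, -0.1]
width: 0.735
time: 8.45
tool_pos: [0.5105, 0.1807, 0.2425]
orientation: [0.0, 0.772, 0.635, 0.0]
contact_force: [0.2, 0.2, -0.7]
width: 1.002
time: 8.95
tool_pos: [0.5133, 0.2128, 0.2424]
orientation: [0.0, 0.773, 0.635, -0.0]
contact_force: [-0.1, -0.6, 0.2]
width: 1.0
[0.51329659 0.21284677 0.24238642] [ 2.33184631e-05  7.72838398e-01  6.34602830e-01 -2.40781694e-04] [ 1.92127684e-01  4.10765622e-01  1.58497741e+00 -2.96242797e-04
  1.14625115e+00  3.88057041e-01]
sleeve exp top 400.49382469193995 166.2228399662995
```

View pics/t3.png

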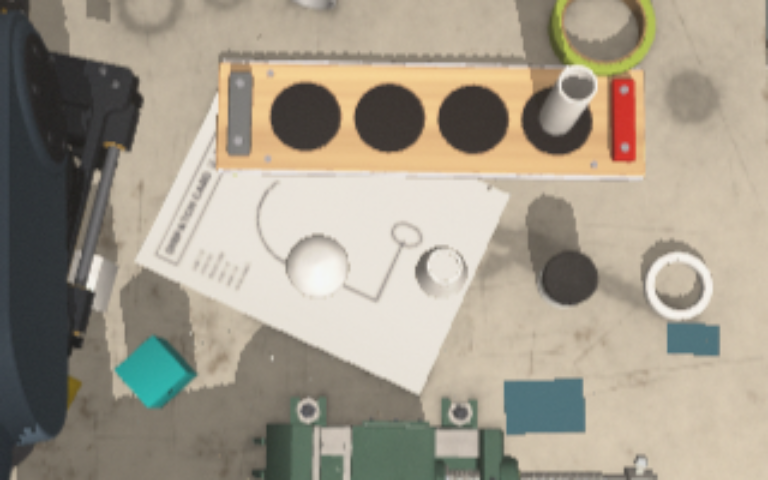

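Run:
```python
from h import *
s=snapshot("wrist");f=s["frame"]
e=[.499,.267,.064];u,v=proj(s,e).astype(int);print(u,v)
b=cv2.cvtColor(cv2.GaussianBlur(f,(3,3),0),cv2.COLOR_BGR2HSV)
x0,y0=max(0,u-70),max(0,v-70);b=b[y0:v+70,x0:u+70]
m=((b[...,2]>135)&(b[...,1]<22)).astype(np.uint8)
cs,_=cv2.findContours(m,0,2);c=max(cs,key=cv2.contourArea)+[x0,y0]
r=cv2.minAreaRect(c);p=cv2.boxPoints(r)
w=np.array([ray(s,*q,.064) for q in p]);print(np.round(w,3),w.mean(0),np.arctan2(*(w[2]-w[1])[1::-1]),np.arctan2(*(w[1]-w[0])[1::-1]),np.linalg.norm(w[1]-w[0]),np.linalg.norm(w[2]-w[1]))
cv2.drawContours(f,[p.astype(int)],0,(0,0,255),1);cv2.imwrite("pics/w3.png",f)
```

```text
288 147
[[0.472 0.252 0.064]
 [0.483 0.296 0.064]
 [0.526 0.287 0.064]
 [0.516 0.242 0.064]] [0.4994061  0.26917125 0.064     ] -0.21320808378753064 1.3203794945552274 0.04565929926307806 0.04418565992266515
```

View pics/w3.png

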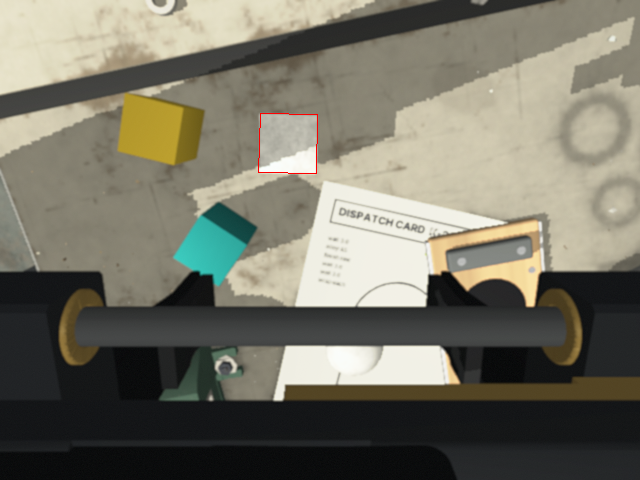

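```bash
python3 -m pendant '[{"xyz":[30,-15,0],"roll":0.02,"grip":100},{"xyz":[52,-25,0],"roll":0.02,"grip":100},{"xyz":[52,-25,40],"roll":0.02,"grip":100},{"xyz":[52,-25,80],"roll":0.02,"grip":100},{"xyz":[52,-25,120],"roll":0.02,"grip":100},{"xyz":[52,-25,140],"roll":0.02,"grip":100},{"xyz":[52,-25,140],"roll":0.02,"grip":100},{"xyz":[52,-25,140],"roll":0.02,"grip":100}]'
```

```text
time: 9.85
tool_pos: [0.4991, 0.2695, 0.1027]
orientation: [-0.0, 0.779, 0.627, 0.0]
contact_force: [0.0, -0.4, 0.5]
width: 1.002
```

```bash
python3 -m pendant '[{"xyz":[0,0,30],"roll":0,"grip":100},{"xyz":[0,0,60],"roll":0,"grip":100},{"xyz":[0,0,80],"roll":0,"grip":100},{"xyz":[0,0,84],"roll":0,"grip":100},{"xyz":[0,0,84],"roll":0,"grip":100},{"xyz":[0,0,84],"roll":0,"grip":100}]'
python3 -c "
from h import *
o=observe();print(o['tool_pos'],o['orientation'])"
```

```text
time: 10.45
tool_pos: [0.5, 0.2703, 0.0203]
orientation: [0.001, 0.779, 0.627, 0.002]
contact_force: [-0.2, -1.6, 1.0]
width: 1.002
[0.49999894 0.27030759 0.02030996] [6.61421247e-04 7.78619249e-01 6.27494091e-01 1.67110644e-03]
```

```bash
python3 -m pendant '[{"xyz":[0,0,0],"roll":0,"grip":70},{"xyz":[0,0,0],"roll":0,"grip":40},{"xyz":[0,0,0],"roll":0,"grip":35},{"xyz":[0,0,0],"roll":0,"grip":35},{"xyz":[0,0,0],"roll":0,"grip":35},{"xyz":[0,0,0],"roll":0,"grip":35},{"xyz":[0,0,0],"roll":0,"grip":35}]' 25
python3 -m pendant '[{"xyz":[0,0,-2],"roll":0,"grip":35},{"xyz":[0,0,-30],"roll":0,"grip":35},{"xyz":[0,0,-70],"roll":0,"grip":35},{"xyz":[0,0,-110],"roll":0,"grip":35},{"xyz":[0,0,-110],"roll":0,"grip":35},{"xyz":[0,0,-110],"roll":0,"grip":35}]'
python3 -c "
from h import *
o=observe();print(o['tool_pos'],o['orientation'])"
```

```text
time: 11.15
tool_pos: [0.4985, 0.2699, 0.0185]
orientation: [0.0, 0.779, 0.628, 0.0]
contact_force: [0.7, -0.0, 1.0]
width: 0.529
time: 11.75
tool_pos: [0.4983, 0.2699, 0.129]
orientation: [0.0, 0.779, 0.628, 0.0]
contact_force: [-0.8, 0.6, -2.9]
width: 0.524
[0.49833734 0.26986359 0.12896288] [1.87040725e-04 7.78547373e-01 6.27585707e-01 3.65521620e-04]
```

```bash
python3 -m pendant '[{"xyz":[-20,15,0],"roll":0,"grip":35},{"xyz":[-55,40,0],"roll":-0.03,"grip":35},{"xyz":[-90,65,0],"roll":-0.08,"grip":35},{"xyz":[-125,90,0],"roll":-0.12,"grip":35},{"xyz":[-160,117,0],"roll":-0.16,"grip":35},{"xyz":[-195,144,0],"roll":-0.2,"grip":35},{"xyz":[-230,170,0],"roll":-0.214,"grip":35},{"xyz":[-260,194,0],"roll":-0.214,"grip":35}]'
python3 -c "
from h import *
o=observe();print(o['tool_pos'],o['orientation'])"
```

```text
time: 12.55
tool_pos: [0.6314, -0.0273, 0.1254]
orientation: [-0.002, 0.707, 0.707, -0.002]
contact_force: [0.4, -0.3, -2.8]
width: 0.526
[ 0.63139446 -0.02731841  0.12540756] [-0.00238455  0.70738337  0.70682413 -0.00165273]
```

```bash
python3 -m pendant '[{"xyz":[-30,15,0],"roll":0,"grip":35},{"xyz":[-64,30,0],"roll":0,"grip":35},{"xyz":[-64,30,0],"roll":0,"grip":35},{"xyz":[-64,30,0],"roll":0,"grip":35},{"xyz":[-64,30,0],"roll":0,"grip":35},{"xyz":[-64,30,0],"roll":0,"grip":35},{"xyz":[-64,30,0],"roll":0,"grip":35}]'
python3 -c "
from h import *
o=observe();print(o['tool_pos'],o['orientation'])"
```

```text
time: 13.25
tool_pos: [0.6622, -0.088, 0.1282]
orientation: [-0.001, 0.707, 0.708, -0.0]
contact_force: [-0.2, -0.6, -1.9]
width: 0.53
[ 0.66219088 -0.08803524  0.12818879] [-5.56113851e-04  7.06579596e-01  7.07633306e-01 -2.65818187e-04]
```

```bash
python3 -m pendant '[{"xyz":[0,0,25],"roll":0,"grip":35},{"xyz":[0,0,55],"roll":0,"grip":35},{"xyz":[0,0,80],"roll":0,"grip":35},{"xyz":[0,0,90],"roll":0,"grip":35},{"xyz":[0,0,94],"roll":0,"grip":35},{"xyz":[0,0,97],"roll":0,"grip":35},{"xyz":[0,0,98],"roll":0,"grip":35},{"xyz":[0,0,98],"roll":0,"grip":35}]'
python3 -m pendant '[{"xyz":[0,0,1],"roll":0,"grip":35},{"xyz":[0,0,2],"roll":0,"grip":35},{"xyz":[0,0,2],"roll":0,"grip":35}]'
```

```text
time: 14.05
tool_pos: [0.6636, -0.0896, 0.0317]
orientation: [0.001, 0.707, 0.707, 0.0]
contact_force: [0.4, 0.1, -3.2]
width: 0.527
time: 14.35
tool_pos: [0.6636, -0.0896, 0.0306]
orientation: [0.001, 0.707, 0.707, 0.0]
contact_force: [-1.2, 0.3, 5.1]
width: 0.53
```

```bash
python3 -m pendant '[{"xyz":[0,0,-1],"roll":0,"grip":65},{"xyz":[0,0,-1],"roll":0,"grip":80},{"xyz":[0,0,-1],"roll":0,"grip":80},{"xyz":[0,0,-1],"roll":0,"grip":80},{"xyz":[0,0,-20],"roll":0,"grip":80},{"xyz":[0,0,-60],"roll":0,"grip":80},{"xyz":[0,0,-110],"roll":0,"grip":80},{"xyz":[0,0,-160],"roll":0,"grip":100}]'
python3 -m pendant '[{"xyz":[-15,-30,0],"roll":0,"grip":100},{"xyz":[-35,-65,0],"roll":0,"grip":100},{"xyz":[-55,-100,0],"roll":0,"grip":100},{"xyz":[-75,-135,0],"roll":0,"grip":100},{"xyz":[-84,-156,0],"roll":0,"grip":100},{"xyz":[-84,-156,0],"roll":0,"grip":100},{"xyz":[-84,-156,0],"roll":0,"grip":100},{"xyz":[-84,-156,0],"roll":0,"grip":100}]'
python3 - <<'E'
from h import *
o=observe();print(o['tool_pos'],o['orientation'])
s=snapshot("top");f=s["frame"];t=snapshot("wrist")
print("block exp top",proj(s,[.6625,-.09,.076]),"jar in wrist",proj(t,[.507,-.1737,.051]))
a=cv2.resize(f[140:260,240:460],(660,360));b=cv2.resize(t["frame"],(400,300))
im=np.zeros((600,800,3),np.uint8);im[:300,:550]=cv2.resize(a,(550,300));im[300:,:400]=b;cv2.imwrite("pics/c4.png",im)
E
```

```text
time: 15.15
tool_pos: [0.6622, -0.0892, 0.1893]
orientation: [-0.001, 0.707, 0.707, -0.0]
contact_force: [1.0, -0.6, -0.2]
width: 0.835
time: 15.95
tool_pos: [0.5081, -0.1734, 0.1887]
orientation: [0.001, 0.707, 0.707, 0.0]
contact_force: [0.5, -0.0, 0.6]
width: 0.999
[ 0.50806847 -0.17337951  0.18874728] [6.89646836e-04 7.06944417e-01 7.07268683e-01 3.53484772e-04]
block exp top [359.52321042 171.662957  ] jar in wrist [317.411254   221.41064853]
```

View pics/c4.png

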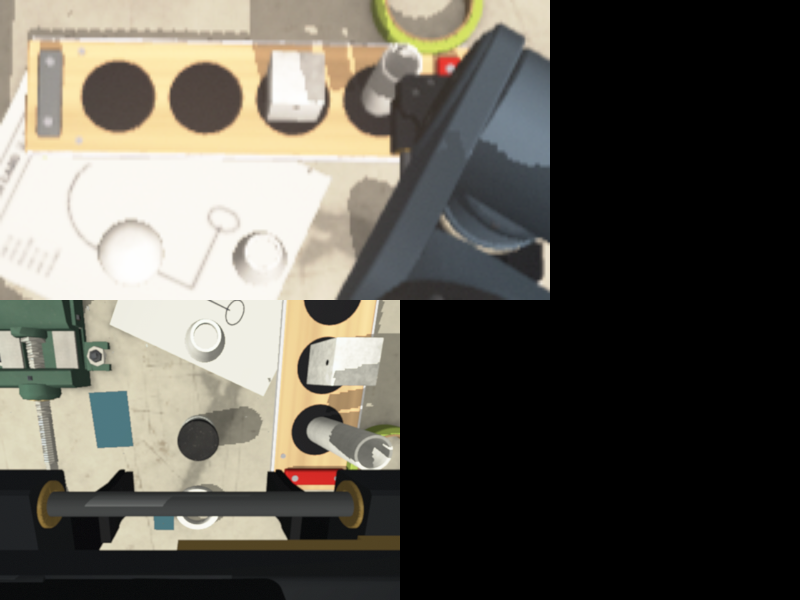

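```bash
python3 -m pendant '[{"xyz":[0,-1,40],"roll":0,"grip":100},{"xyz":[0,-1,80],"roll":0,"grip":100},{"xyz":[0,-1,110],"roll":0,"grip":100},{"xyz":[0,-1,110],"roll":0,"grip":100},{"xyz":[0,-1,140],"roll":0,"grip":100},{"xyz":[0,-1,165],"roll":0,"grip":100},{"xyz":[0,-1,174],"roll":0,"grip":100},{"xyz":[0,-1,174],"roll":0,"grip":100}]'
python3 -m pendant '[{"xyz":[0,0,0],"roll":0,"grip":100},{"xyz":[0,0,0],"roll":0,"grip":75},{"xyz":[0,0,0],"roll":0,"grip":50},{"xyz":[0,0,0],"roll":0,"grip":40},{"xyz":[0,0,0],"roll":0,"grip":40},{"xyz":[0,0,0],"roll":0,"grip":40},{"xyz":[0,0,0],"roll":0,"grip":40},{"xyz":[0,0,0],"roll":0,"grip":40}]' 15
python3 -m pendant '[{"xyz":[0,0,-2],"roll":0,"grip":40},{"xyz":[0,0,-30],"roll":0,"grip":40},{"xyz":[0,0,-70],"roll":0,"grip":40},{"xyz":[0,0,-110],"roll":0,"grip":40},{"xyz":[0,0,-130],"roll":0,"grip":40},{"xyz":[0,0,-130],"roll":0,"grip":40}]'
```

```text
time: 16.85
tool_pos: [0.5062, -0.1732, 0.0145]
orientation: [-0.0, 0.707, 0.707, -0.0]
contact_force: [-0.4, 0.3, 0.0]
width: 0.999
time: 17.65
tool_pos: [0.5058, -0.1734, 0.0146]
orientation: [-0.0, 0.707, 0.707, -0.0]
contact_force: [0.4, -0.1, 1.6]
width: 0.545
time: 18.25
tool_pos: [0.5077, -0.1743, 0.1476]
orientation: [0.003, 0.707, 0.707, 0.001]
contact_force: [-0.4, 0.5, -0.8]
width: 0.544
```

```bash
python3 -m pendant '[{"xyz":[15,15,0],"roll":0,"grip":40},{"xyz":[45,43,0],"roll":0,"grip":40},{"xyz":[75,72,0],"roll":0,"grip":40},{"xyz":[105,100,0],"roll":0,"grip":40},{"xyz":[135,128,0],"roll":0,"grip":40},{"xyz":[164,156,0],"roll":0,"grip":40},{"xyz":[164,156,0],"roll":0,"grip":40},{"xyz":[164,156,0],"roll":0,"grip":40}]'
python3 -m pendant '[{"xyz":[0,0,0],"roll":0,"grip":40},{"xyz":[0,0,0],"roll":0,"grip":40},{"xyz":[0,0,0],"roll":0,"grip":40}]'
python3 -c "
from h import *
o=observe();print(o['tool_pos'],o['orientation'])"
```

```text
time: 19.05
tool_pos: [0.6606, -0.0083, 0.1422]
orientation: [-0.002, 0.706, 0.708, -0.001]
contact_force: [-0.2, -0.7, -1.2]
width: 0.543
time: 19.35
tool_pos: [0.6611, -0.0105, 0.1444]
orientation: [-0.0, 0.708, 0.707, -0.0]
contact_force: [-1.0, 0.8, -0.8]
width: 0.546
[ 0.66106198 -0.01045925  0.14438607] [-3.17771007e-04  7.07672381e-01  7.06540599e-01 -2.87599994e-04]
```

```bash
python3 -m pendant '[{"xyz":[0,1,30],"roll":0,"grip":40},{"xyz":[0,1,65],"roll":0,"grip":40},{"xyz":[0,1,95],"roll":0,"grip":40},{"xyz":[0,1,108],"roll":0,"grip":40},{"xyz":[0,1,113],"roll":0,"grip":40},{"xyz":[0,1,116],"roll":0,"grip":40},{"xyz":[0,1,116],"roll":0,"grip":40},{"xyz":[0,1,116],"roll":0,"grip":40}]'
python3 -m pendant '[{"xyz":[0,0,1],"roll":0,"grip":40},{"xyz":[0,0,2],"roll":0,"grip":40},{"xyz":[0,0,2],"roll":0,"grip":40}]'
```

```text
time: 20.15
tool_pos: [0.6639, -0.0096, 0.0301]
orientation: [0.001, 0.707, 0.707, 0.001]
contact_force: [-0.0, -0.2, -1.5]
width: 0.547
time: 20.45
tool_pos: [0.6628, -0.0093, 0.0268]
orientation: [0.0, 0.707, 0.707, 0.0]
contact_force: [0.6, -0.4, -1.8]
width: 0.544
```

```bash
python3 -m pendant '[{"xyz":[0,0,0.5],"roll":0,"grip":40},{"xyz":[0,0,1],"roll":0,"grip":40},{"xyz":[0,0,1],"roll":0,"grip":40}]'
```

```text
time: 20.75
tool_pos: [0.6629, -0.0093, 0.0266]
orientation: [0.0, 0.707, 0.707, 0.0]
contact_force: [-1.6, -0.6, 4.9]
width: 0.542
```

```bash
python3 -m pendant '[{"xyz":[0,0,-0.5],"roll":0,"grip":65},{"xyz":[0,0,-0.5],"roll":0,"grip":85},{"xyz":[0,0,-0.5],"roll":0,"grip":85},{"xyz":[0,0,-0.5],"roll":0,"grip":85},{"xyz":[0,0,-20],"roll":0,"grip":85},{"xyz":[0,0,-60],"roll":0,"grip":85},{"xyz":[0,0,-110],"roll":0,"grip":85},{"xyz":[0,0,-150],"roll":0,"grip":100}]'
python3 -m pendant '[{"xyz":[15,-30,0],"roll":0,"grip":100},{"xyz":[30,-65,0],"roll":0,"grip":100},{"xyz":[45,-100,0],"roll":0,"grip":100},{"xyz":[64,-145,0],"roll":0,"grip":100},{"xyz":[64,-145,0],"roll":0,"grip":100},{"xyz":[64,-145,0],"roll":0,"grip":100},{"xyz":[64,-145,0],"roll":0,"grip":100},{"xyz":[64,-145,0],"roll":0,"grip":100}]'
python3 - <<'E'
from h import *
s=snapshot("top");f=s["frame"];t=snapshot("wrist")
o=observe();print(o['tool_pos'],o['orientation'])
print("jar exp top",proj(s,[.6625,-.01,.063]),"cap in wrist",proj(t,[.518,.055,.012]),"foot edges",[proj(t,[.518+a,.055+b,.005]).round() for a,b in((.03,0),(-.03,0),(0,.03),(0,-.03))])
im=np.zeros((600,800,3),np.uint8);im[:260,:550]=cv2.resize(f[140:260,240:460],(550,260));im[260:,:450]=cv2.resize(t["frame"],(450,340));cv2.imwrite("pics/c5.png",im)
E
```

```text
time: 21.55
tool_pos: [0.6633, -0.0095, 0.1777]
orientation: [0.001, 0.707, 0.707, 0.0]
contact_force: [1.4, -0.6, 0.4]
width: 0.884
time: 22.35
tool_pos: [0.5199, 0.054, 0.1759]
orientation: [0.001, 0.707, 0.707, 0.001]
contact_force: [-0.5, 0.3, 0.0]
width: 0.999
[0.51926103 0.05407749 0.17557074] [5.06224700e-04 7.07352249e-01 7.06860953e-01 3.65585182e-04]
jar exp top [322.32391276 172.64746535] cap in wrist [316.75993601 212.0939217 ] foot edges [array([354., 210.]), array([279., 210.]), array([317., 173.]), array([317., 246.])]
```

View pics/c5.png

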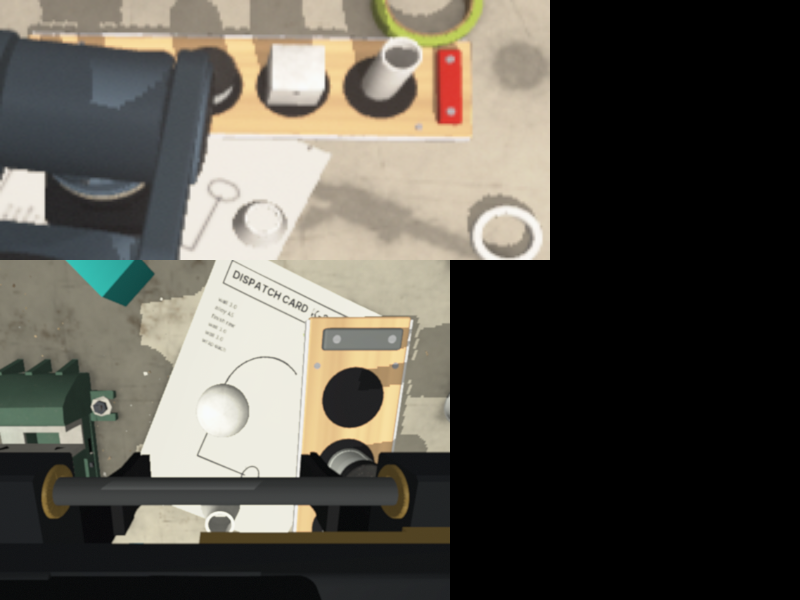

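```bash
python3 -m pendant '[{"xyz":[1,-1,40],"roll":0,"grip":100},{"xyz":[1,-1,80],"roll":0,"grip":100},{"xyz":[1,-1,115],"roll":0,"grip":100},{"xyz":[1,-1,120],"roll":0,"grip":100},{"xyz":[1,-1,120],"roll":0,"grip":100},{"xyz":[1,-1,120],"roll":0,"grip":100},{"xyz":[1,-1,120],"roll":0,"grip":100}]'
python3 -m pendant '[{"xyz":[0,0,20],"roll":0,"grip":100},{"xyz":[0,0,38],"roll":0,"grip":100},{"xyz":[0,0,46],"roll":0,"grip":100},{"xyz":[0,0,48],"roll":0,"grip":100},{"xyz":[0,0,48],"roll":0,"grip":100},{"xyz":[0,0,48],"roll":0,"grip":100},{"xyz":[0,0,48],"roll":0,"grip":100}]'
```

```text
time: 23.15
tool_pos: [0.5184, 0.0555, 0.0573]
orientation: [0.002, 0.707, 0.707, 0.001]
contact_force: [-0.4, -0.4, -0.1]
width: 0.996
time: 23.85
tool_pos: [0.5173, 0.0556, 0.0083]
orientation: [0.001, 0.707, 0.707, 0.0]
contact_force: [-0.1, -0.0, 0.3]
width: 0.996
```

Down 4 mm more, then close.

```bash
python3 -m pendant '[{"xyz":[0,0,2],"roll":0,"grip":100},{"xyz":[0,0,4.5],"roll":0,"grip":100},{"xyz":[0,0,4.5],"roll":0,"grip":80},{"xyz":[0,0,4.5],"roll":0,"grip":60},{"xyz":[0,0,4.5],"roll":0,"grip":50},{"xyz":[0,0,4.5],"roll":0,"grip":50},{"xyz":[0,0,4.5],"roll":0,"grip":50},{"xyz":[0,0,4.5],"roll":0,"grip":50}]' 20
python3 -c "
from h import *
o=observe();print(o['tool_pos'],o['width'])"
python3 -m pendant '[{"xyz":[0,0,-2],"roll":0,"grip":50},{"xyz":[0,0,-15],"roll":0,"grip":50},{"xyz":[0,0,-40],"roll":0,"grip":50},{"xyz":[0,0,-70],"roll":0,"grip":50},{"xyz":[0,0,-80],"roll":0,"grip":50},{"xyz":[0,0,-80],"roll":0,"grip":50}]'
```

```text
time: 24.65
tool_pos: [0.5168, 0.0556, 0.003]
orientation: [-0.0, 0.707, 0.707, -0.0]
contact_force: [0.5, 0.3, -0.6]
width: 0.654
[0.51675877 0.05564407 0.00303157] 0.6544006930797128
time: 25.25
tool_pos: [0.5181, 0.0556, 0.085]
orientation: [0.002, 0.707, 0.707, 0.001]
contact_force: [-0.7, -0.6, -0.6]
width: 0.649
```

```bash
python3 -m pendant '[{"xyz":[0,20,0],"roll":0,"grip":50},{"xyz":[5,55,0],"roll":0,"grip":50},{"xyz":[10,95,0],"roll":0,"grip":50},{"xyz":[14,130,0],"roll":0,"grip":50},{"xyz":[14,145,0],"roll":0,"grip":50},{"xyz":[14,145,0],"roll":0,"grip":50},{"xyz":[14,145,0],"roll":0,"grip":50},{"xyz":[14,145,0],"roll":0,"grip":50}]'
python3 - <<'E'
from h import *
s=snapshot("scene");t=snapshot("wrist")
o=observe();print(o['tool_pos'],o['orientation'],o['width'])
u,v=proj(s,o['tool_pos']).astype(int);print(u,v)
im=np.zeros((600,800,3),np.uint8);im[:,:420]=cv2.resize(s["frame"][v-75:v+75,u-52:u+53],(420,600));im[:285,420:]=cv2.resize(t["frame"],(380,285));cv2.imwrite("pics/c6.png",im)
E
```

```text
time: 26.05
tool_pos: [0.6594, 0.0697, 0.082]
orientation: [-0.002, 0.707, 0.707, -0.001]
contact_force: [0.3, -0.7, -0.9]
width: 0.652
[0.66015339 0.06968127 0.08266858] [-0.00083285  0.7071208   0.70709188 -0.00075041] 0.6554926195849321
371 213
```

View pics/c6.png

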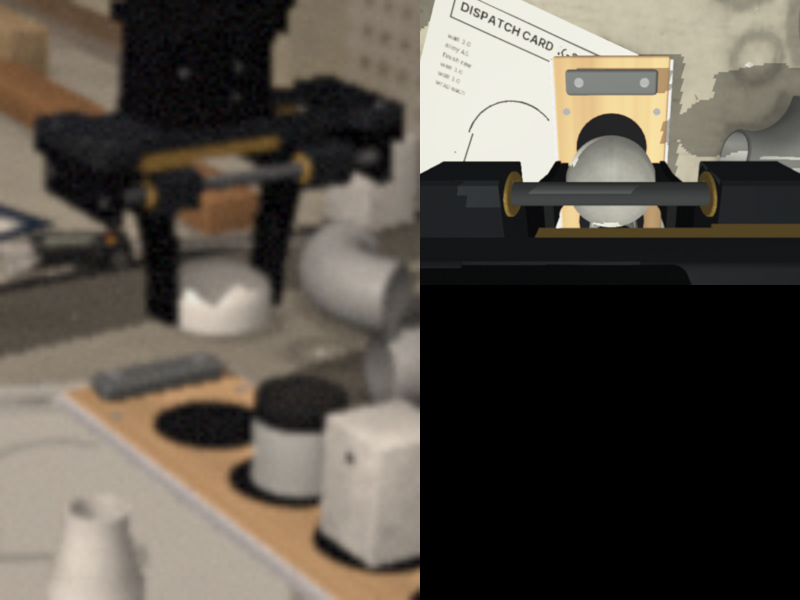

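```bash
python3 -m pendant '[{"xyz":[0,1,20],"roll":0,"grip":50},{"xyz":[0,1,40],"roll":0,"grip":50},{"xyz":[0,1,50],"roll":0,"grip":50},{"xyz":[0,1,55],"roll":0,"grip":50},{"xyz":[0,1,57],"roll":0,"grip":50},{"xyz":[0,1,57],"roll":0,"grip":50},{"xyz":[0,1,57],"roll":0,"grip":50}]'
python3 -m pendant '[{"xyz":[0,0,1],"roll":0,"grip":50},{"xyz":[0,0,2],"roll":0,"grip":50},{"xyz":[0,0,3],"roll":0,"grip":50},{"xyz":[0,0,3],"roll":0,"grip":50}]'
python3 -m pendant '[{"xyz":[0,0,1],"roll":0,"grip":50},{"xyz":[0,0,2],"roll":0,"grip":50},{"xyz":[0,0,3],"roll":0,"grip":50},{"xyz":[0,0,3],"roll":0,"grip":50}]'
```

```text
time: 26.85
tool_pos: [0.6634, 0.0696, 0.0269]
orientation: [0.001, 0.707, 0.707, 0.001]
contact_force: [1.1, 0.4, -0.6]
width: 0.652
time: 27.25
tool_pos: [0.6627, 0.0697, 0.023]
orientation: [-0.0, 0.707, 0.707, -0.0]
contact_force: [-0.3, -0.2, 0.0]
width: 0.657
time: 27.65
tool_pos: [0.6627, 0.0696, 0.0198]
orientation: [-0.0, 0.707, 0.707, -0.0]
contact_force: [-0.0, -0.5, 0.1]
width: 0.651
```

```bash
python3 -m pendant '[{"xyz":[0,0,1],"roll":0,"grip":50},{"xyz":[0,0,2],"roll":0,"grip":50},{"xyz":[0,0,2],"roll":0,"grip":50}]'
python3 -m pendant '[{"xyz":[0,0,1],"roll":0,"grip":50},{"xyz":[0,0,2],"roll":0,"grip":50},{"xyz":[0,0,2],"roll":0,"grip":50}]'
python3 -m pendant '[{"xyz":[0,0,0.5],"roll":0,"grip":50},{"xyz":[0,0,1],"roll":0,"grip":50},{"xyz":[0,0,1],"roll":0,"grip":50}]'
```

```text
time: 27.95
tool_pos: [0.6627, 0.0696, 0.0179]
orientation: [-0.0, 0.707, 0.707, -0.0]
contact_force: [0.7, 0.1, -0.1]
width: 0.653
time: 28.25
tool_pos: [0.6627, 0.0696, 0.0159]
orientation: [-0.0, 0.707, 0.707, -0.0]
contact_force: [0.4, 0.3, -0.3]
width: 0.654
time: 28.55
tool_pos: [0.6629, 0.0697, 0.0151]
orientation: [0.0, 0.707, 0.707, 0.0]
contact_force: [-0.3, -0.3, -0.7]
width: 0.656
```

```bash
python3 -m pendant '[{"xyz":[0,0,0.5],"roll":0,"grip":50},{"xyz":[0,0,1],"roll":0,"grip":50},{"xyz":[0,0,1],"roll":0,"grip":50}]'
```

```text
time: 28.85
tool_pos: [0.6629, 0.0696, 0.015]
orientation: [0.0, 0.707, 0.707, 0.0]
contact_force: [-1.1, 0.3, 5.8]
width: 0.651
```

Contact, no slip. Release, rise, and swing clear to check.

```bash
python3 -m pendant '[{"xyz":[0,0,-0.5],"roll":0,"grip":75},{"xyz":[0,0,-0.5],"roll":0,"grip":92},{"xyz":[0,0,-0.5],"roll":0,"grip":92},{"xyz":[0,0,-0.5],"roll":0,"grip":92},{"xyz":[0,0,-20],"roll":0,"grip":92},{"xyz":[0,0,-60],"roll":0,"grip":92},{"xyz":[0,0,-110],"roll":0,"grip":92},{"xyz":[0,0,-150],"roll":0,"grip":100}]'
python3 -m pendant '[{"xyz":[45,0,-50],"roll":0,"grip":100},{"xyz":[90,-10,-80],"roll":0,"grip":100},{"xyz":[135,-30,-80],"roll":0,"grip":100},{"xyz":[180,-50,-80],"roll":0,"grip":100},{"xyz":[225,-70,-80],"roll":0,"grip":100},{"xyz":[270,-90,-80],"roll":0,"grip":100},{"xyz":[310,-110,-80],"roll":0,"grip":100},{"xyz":[340,-130,-80],"roll":0,"grip":100}]'
python3 -m pendant '[{"xyz":[0,0,0],"roll":0,"grip":100},{"xyz":[0,0,0],"roll":0,"grip":100}]'
python3 - <<'E'
from h import *
s=snapshot("top");f=s["frame"]
for n,p in dict(sleeve=[.6625,-.17,.122],block=[.6625,-.09,.076],jar=[.6625,-.01,.063],cap=[.6625,.07,.025],reducer=[.5148,-.0618,.052],ring=[.5056,-.2839,.012]).items():print(n,((proj(s,p)-[240,140])*3.4).round())
cv2.imwrite("pics/t7.png",cv2.resize(f[140:270,240:465],None,fx=3.4,fy=3.4,interpolation=cv2.INTER_CUBIC))
E
```

```text
time: 29.65
tool_pos: [0.6632, 0.0696, 0.1661]
orientation: [0.0, 0.707, 0.707, 0.0]
contact_force: [1.1, -0.5, 0.4]
width: 0.954
time: 30.45
tool_pos: [0.5317, 0.4119, 0.2438]
orientation: [-0.0, 0.707, 0.707, 0.0]
contact_force: [0.8, -0.0, 0.7]
width: 1.002
time: 30.65
tool_pos: [0.5319, 0.4105, 0.2437]
orientation: [0.0, 0.706, 0.708, -0.0]
contact_force: [0.7, -0.2, 0.3]
width: 1.0
sleeve [546.  89.]
block [406. 108.]
jar [280. 111.]
cap [159. 124.]
reducer [358. 343.]
ring [689. 370.]
```

View pics/t7.png

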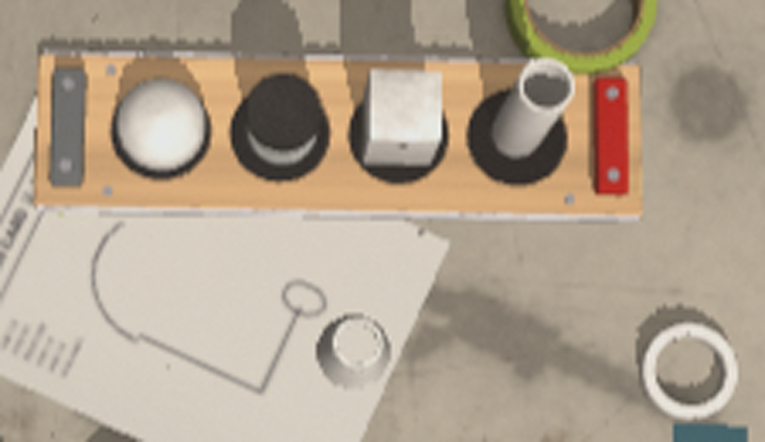

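```bash
python3 -c "
from bench import job_done
print(job_done())"
```

```text
the job is handed in; nothing more can be done
None
```

The kit is set out and handed in at about 31 s of the 117 s allowed. From the red bar the discs carry the sleeve, stop block, jar and end cap.

- **Part positions:** in the last top view all four stand upright, and their tops lie within about 5 mm of where centred parts should appear. The limit is 15 mm.
- **Bystanders:** I never touched the reducer or the ring, and both appear where they started.
- **Gripper:** it was open and well clear of everything when I handed in.
- **Checks:** none failed. The closed grip measured 2 to 3 mm under the nominal diameter on the jar and the cap, but neither slipped. Hand-in reports no verdict, so the result rests on these images.

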